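# File the sawn edge of a clamped coupon

## Task

Dress the top edge of the steel coupon held in the small vice with the flat file, not the round one: lay the file level and square across the edge near its nose, push it forward (away from you) with light pressure until the edge is near the handle, lift it clear before bringing it back, and make at least two such full strokes. Never drag the file backward on the edge. Lift it off again after the last stroke and lay it down flat on the worktop, clear of the vice, leaving the round file alone.

Things in the scene. Friction and masses are not known exactly. Their poses are not given: they have to be found in the camera images.
- flat_file: Flat file, 240 mm, 0.16 kg, lying level on its handle. Origin: under the handle near its front, at its underside, close to the balance point (grip here from above); x to the nose, z up. Wooden flat-sided handle x -75 to +25 mm, 24 mm wide (y), 26 mm tall. Flat steel blade x +25 to +165 mm (nose), 20 mm wide, underside at z = 10 mm, top at 15 mm, so 10 mm above the worktop as it lies.
- round_file: Round file, a bystander to be left alone: same handle and length, same axes and origin, but a thin round blade 9 mm across. Which of the two files lies farther left varies.
- vice: Small grey bench vice, fixed. Origin on the worktop below the middle of the coupon's edge; x is the forward stroke direction (roughly away from the robot), y runs along the edge, z up. Base and screw span x -47 to +65 mm, y -42 to +42 mm; jaws 70 mm wide (y), jaw tops at z = 62 mm.
- coupon: Bare steel plate upright in the vice: 8 mm thick (x), 60 mm wide (y), level top edge at z = 95 mm. Origin and axes coincide with the vice's (on the worktop). Rubber jaw linings give: sinks 1 mm per 1.5 N (6 mm at most; blade underside 2 to 4 mm below the free edge is a fitting light pressure) and shifts along x 1 mm per N with the file's drag (5 mm at most), springing back on release.

How it is judged:
By the outcome, as a careful person would: the job done as asked, in the order asked, and still so for the second after the job is handed in, with the robot touching nothing.
It also fails if it takes over 59 s, if anything falls off the work surface, if the arm or the gripper's body presses on something with over 40 N, if the wrist force passes 120 N, or if a joint passes its speed limit or range.

## Robot

A 6-joint arm with a two-finger parallel gripper is mounted at the origin on a cart in front of the work surface, level with it; the furniture and walls round the work are solid. World frame = base frame: x ahead of the robot, y to its left, z up, the work surface at z = 0. Lengths are in m, angles in rad, forces in N, time in s.
With the tool pointing down it reaches from about 0.35 to 0.775 m from the base axis. Payload 5.5 kg.
Tool frame: the origin (TCP) lies at the very end of the fingers, on their centre line; the grasp point (between the pads) lies env.hold_point_z behind it (env.hold_point_z is the distance from the TCP to the grasp point, in m); z points along the fingers, y is the line along which they close (so a half turn about z gives the same grasp; the last joint's range is limited). The gripper opens to 85 mm and grips with 20 to 120 N. Pads are 22 mm wide; open, the fingers measure 114 mm over their backs; the gripper's body (76 mm by 85 mm) begins 54 mm behind the grasp point. The pads swing forward as they close: fully open they stand 13 mm farther back than shut.
Start: joints at [-0.14, 0.313, 0.046, 1.304, 0, 1.431], TCP at [0.575, -0, 0.231] pointing down, gripper open.
Joint ranges: [-2.76, 2.76], [-0.86, 1.69], [-1.03, 1.26], [-2.2, 2.34], [-1.47, 1.5], [-3.14, 3.14]. Speed limits (rad/s): [2.57, 2.57, 3.14, 3.14, 3.14, 3.14].

## Interface

Orientations are given as a unit quaternion [w, x, y, z].
In Python, from workcell import env gives the robot as it stands.
- The arm moves only by the tool carry_out, never from a script. Its argument "steps" is a list of rows, each a list of 3 entries, a list of its own where there are three numbers: the turn, a rotation vector about the tool's x, y, z in degrees, then the shift along the tool's x, y, z in cm, then the closure in counts, from 0 (fully open) to 255 (shut). A call has exactly 8 rows; each row is the pose to reach, as a shift and turn from the pose commanded when the call began, along the tool's axes at that moment; what a row does not reach only later rows make up. A row lasts 1/8 s, in which the tool goes at most 62.5 mm and 10.7 degrees, less where a joint would pass 70% of its speed; a pose out of reach is approached as far as the arm can. A call with a gripper value outside its range is refused whole. The fingers move at their own pace and stop on an object; "force" is the grip in N (left out, the last holds). Time passes only in rows, so rows that repeat a pose let the fingers close, or fill a call up. It gives the time, the measured TCP pose, the force, the opening and the grip force at its end, in the units of the state.
- env.get_state(): the state, without advancing time (a new reading comes with each control period).
- env.read_camera(name): name is "scene" or "side" or "wrist"; returns (picture, depth): 400x640x3 uint8, red, green, blue; 400x640 float32, m along the optical axis (not along the pixel's ray), 0 where there is no reading.
- env.get_calibration(name): a dict with "fx", "fy", "cx", "cy" (pixels), "origin" and "orientation" of the camera in the world. Camera axes: x right, y up, looking along -z (the intrinsics and any distortion apply to the point x, -y, -z); pixel columns grow to the right and rows downward; lengths in m; the calibration is good to about 2 mm. The wrist camera is an equidistant fisheye: a pixel r from the principal point sees the ray r / f radians off the axis. A picture is of the moment at which its call begins: read the wrist's pose just before it. get_calibration takes no time and is no camera call; for the wrist camera it gives the pose at the moment of the call.
- env.hand_in(): hands the job in; it is judged then, once.
The state is a dict: "clock": time; "joint_pos": joint angles; "qvel": joint speeds; "tau": joint torques, N m; "tcp_pos": TCP position; "orientation": TCP orientation; "wrist_force": force on the tool from outside, world axes, zero at the start; "ft_torque": the same for the moment, N m; "finger_gap": finger opening in m; "grip_force": force on a finger pad.
Only numpy, scipy, OpenCV 4.12 (cv2) and the standard library are available. Lean on these libraries where they do the work, as an engineer would, in place of code of your own. Each camera call takes 0.05 s, during which the arm holds its last target. There are 200 camera calls.

## Working session

There is one attempt and no reset: what is moved stays moved. The work goes in short steps, Python scripts to look and compute and a tool call to move; the robot and the scene stay as the last step left them, time stands still between calls to the robot, and variables do not carry over. Pictures are saved under pics/ and viewed, at most 10 in all, crops included, and the job is handed in when it is done.

Besides the shell and the picture viewer there is one more tool, called after "Request:" as a command line: name --argument value ..., lists and objects as JSON in quotes. carry_out: Moves the arm, as the interface text tells. Its arguments: {"type":"object","properties":{"steps":{"type":"array","items":{"type":"array"}},"force":{"type":"number"}},"required":["steps"]}

```bash
mkdir -p pics; ls; python3 - <<'E'
from workcell import env
import cv2,numpy as np
print(env.get_state(), env.hold_point_z)
for n in ["scene","side"]:
    p,d=env.read_camera(n); np.savez(f"{n}0.npz",p=p,d=d); cv2.imwrite(f"pics/{n}0.png",p[:,:,::-1]); print(n,env.get_calibration(n))
a=cv2.imread("pics/scene0.png");b=cv2.imread("pics/side0.png")
E
```

```text
pics
{'clock': 0.0, 'joint_pos': array([-1.39632343e-01,  3.14003234e-01,  4.50023296e-02,  1.30362307e+00,
       -5.12766085e-06,  1.43119920e+00]), 'qvel': array([-3.59634533e-04, -1.94523604e-03, -9.43214142e-05, -3.38534134e-04,
       -3.31029092e-04,  1.40848267e-03]), 'tau': array([-2.90074182e-03, -4.80629075e+01,  2.98531097e+01,  1.95313990e-02,
       -3.83516899e-04, -4.27451073e-05]), 'tcp_pos': array([5.74490147e-01, 4.18778999e-05, 2.30416824e-01]), 'orientation': array([-7.28264584e-04,  7.07118937e-01,  7.07094035e-01, -5.52010270e-04]), 'wrist_force': array([ 0.58863656,  0.1978818 , -0.3447205 ]), 'ft_torque': array([-0.01359664,  0.01242729, -0.02532859]), 'grip_force': 0.0, 'finger_gap': 0.08520637551830572} 0.0187
scene {'fx': 473.5801571701282, 'fy': 473.5801571701282, 'cx': 326.94580693994095, 'cy': 212.71290717424586, 'origin': array([ 0.03490779, -0.41936247,  0.74900491]), 'orientation': array([ 0.84297054,  0.33917419, -0.146416  , -0.39105486])}
side {'fx': 364.55407691565387, 'fy': 364.55407691565387, 'cx': 314.3098489584732, 'cy': 207.64197326052312, 'origin': array([0.88741916, 0.19938595, 0.79066437]), 'orientation': array([0.5564511 , 0.13027028, 0.19208639, 0.79780615])}
```

View pics/scene0.png

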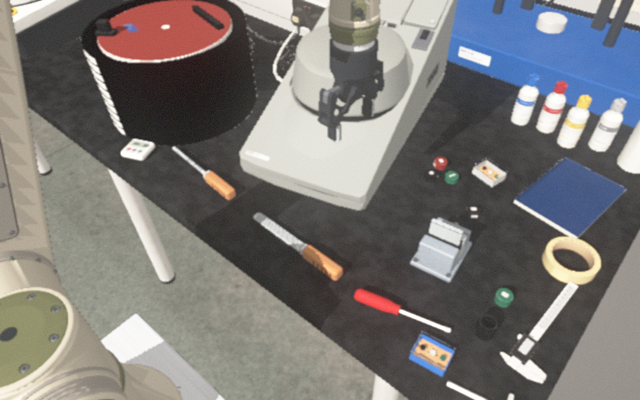

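View pics/side0.png

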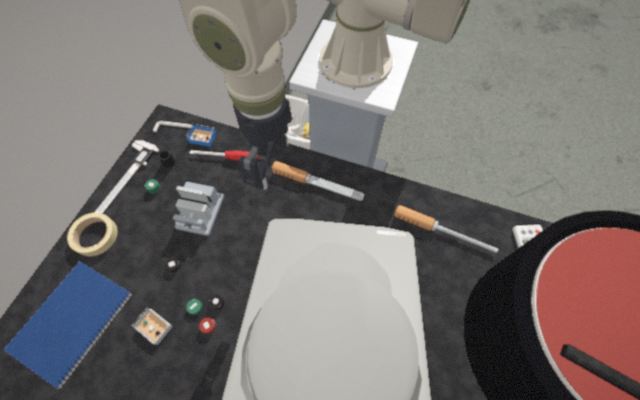

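Scene view: flat file has its nose at (257,216) and handle end at (342,272). The round file is farther left, at (175,150)–(232,195). The vice is at (442,245). In the side view the flat file's handle runs from (275,170) to its nose at (362,196), and the vice is at (198,207).

```bash
cat > h.py <<'E'
from workcell import env
import numpy as np,cv2
from scipy.spatial.transform import Rotation as R
def rot(q): return R.from_quat(np.array(q)[[1,2,3,0]]).as_matrix()
def rays(c,uv):
    uv=np.atleast_2d(uv).astype(float); v=np.c_[(uv[:,0]-c['cx'])/c['fx'],-(uv[:,1]-c['cy'])/c['fy'],-np.ones(len(uv))]
    return np.array(c['origin']), v@rot(c['orientation']).T
def onplane(c,uv,z):
    o,v=rays(c,uv); return o+v*((z-o[2])/v[:,2])[:,None]
def cloud(c,d):
    g=np.mgrid[0:400,0:640]; uv=np.c_[g[1].ravel(),g[0].ravel()]
    o,v=rays(c,uv); return (o+v*d.reshape(-1,1)).reshape(400,640,3)
def tri(c1,u1,c2,u2):
    o1,v1=rays(c1,u1);o2,v2=rays(c2,u2);v1=v1[0];v2=v2[0]
    s=np.linalg.lstsq(np.c_[v1,-v2],o2-o1,rcond=None)[0]; a=o1+s[0]*v1;b=o2+s[1]*v2
    return (a+b)/2,np.linalg.norm(a-b)
E
python3 - <<'E'
from h import *
np.set_printoptions(precision=4,suppress=True)
C={n:env.get_calibration(n) for n in("scene","side")}
box={"scene":(245,205,350,285),"side":(265,155,372,205)}
vb={"scene":(405,210,475,285),"side":(168,175,230,240)}
cen={}
for n in C:
    f=np.load(n+"0.npz");p=f['p'];P=cloud(C[n],f['d']);ok=f['d']>0
    hsv=cv2.cvtColor(p,cv2.COLOR_RGB2HSV)
    x0,y0,x1,y1=box[n];B=np.zeros((400,640),bool);B[y0:y1,x0:x1]=1
    org=B&(hsv[...,0]<20)&(hsv[...,1]>110)&(hsv[...,2]>90)
    ys,xs=np.nonzero(org);r=cv2.minAreaRect(np.c_[xs,ys].astype(np.float32));print(n,'orange',len(xs),r)
    cen[n]=r[0]
    pts=cv2.boxPoints(r);print(onplane(C[n],pts,.02))
    z=P[org&ok];print('depth handle med',np.median(z,0),np.percentile(z[:,2],[10,90]))
    bl=B&~org&(hsv[...,2]>100)
    ys,xs=np.nonzero(bl);print('blade',len(xs),cv2.minAreaRect(np.c_[xs,ys].astype(np.float32)));
    Q=onplane(C[n],np.c_[xs,ys],.015);Qh=onplane(C[n],np.c_[np.nonzero(org)[1],np.nonzero(org)[0]],.022)
    A=np.r_[Q,Qh][:,:2];m=A.mean(0);u=np.linalg.svd(A-m,full_matrices=False)[2][0]
    if u@(Q.mean(0)-Qh.mean(0))[:2]<0:u=-u
    t=(Q[:,:2]-m)@u;th=(Qh[:,:2]-m)@u
    print('dir',u,np.degrees(np.arctan2(u[1],u[0])),'nose',m+u*t.max(),'tail',m+u*th.min(),'hfront',m+u*np.percentile(th,99.),'len',t.max()-th.min(),th.max()-th.min())
    x0,y0,x1,y1=vb[n];V=P[y0:y1,x0:x1].reshape(-1,3);V=V[V[:,2]>.085];
    print('coupon top pts',len(V),np.median(V,0),V[:,2].max(),cv2.minAreaRect(V[:,:2].astype(np.float32)) if len(V) else 0)
    cv2.imwrite(f"pics/v_{n}.png",cv2.resize(p[y0:y1,x0:x1,::-1],None,fx=6,fy=6,interpolation=cv2.INTER_CUBIC))
print(tri(C['scene'],cen['scene'],C['side'],cen['side']))
a=cv2.imread("pics/v_scene.png");b=cv2.imread("pics/v_side.png");h=max(a.shape[0],b.shape[0])
o=np.zeros((h,a.shape[1]+b.shape[1],3),np.uint8);o[:a.shape[0],:a.shape[1]]=a;o[:b.shape[0],a.shape[1]:]=b;cv2.imwrite("pics/v.png",o);print(o.shape)
E
```

```text
scene orange 635 ((322.5954895019531, 262.22320556640625), (44.759395599365234, 15.554682731628418), 37.47617721557617)
[[ 0.429   0.0059  0.02  ]
 [ 0.4642  0.0127  0.02  ]
 [ 0.4575 -0.0843  0.02  ]
 [ 0.4242 -0.0887  0.02  ]]
depth handle med [ 0.4412 -0.0412  0.0243] [0.0089 0.027 ]
blade 829 ((297.0, 244.5), (75.00399780273438, 107.90947723388672), 87.0643310546875)
dir [0.0309 0.9995] 88.22904721400975 nose [0.4459 0.1589] tail [ 0.4383 -0.0876] hfront [0.4412 0.0072] len 0.24658956116021957 0.09754056079670305
coupon top pts 256 [ 0.6088 -0.2029  0.094 ] 0.7490049098034154 ((0.33509427309036255, -0.3197002410888672), (0.6298203468322754, 0.05919662490487099), 23.73566436767578)
side orange 411 ((288.7445068359375, 170.9525604248047), (35.54127883911133, 12.388185501098633), 19.98310661315918)
[[ 0.4643 -0.0802  0.02  ]
 [ 0.4285 -0.084   0.02  ]
 [ 0.4334  0.0087  0.02  ]
 [ 0.4686  0.0109  0.02  ]]
depth handle med [ 0.4526 -0.0349  0.0247] [0.0095 0.0275]
blade 850 ((318.0, 177.5), (45.0, 106.0), 90.0)
dir [-0.3461  0.9382] 110.24825302988766 nose [0.3865 0.1646] tail [ 0.4737 -0.0718] hfront [0.4449 0.0063] len 0.2519740918220257 0.08577836046913692
coupon top pts 158 [ 0.6138 -0.1933  0.0951] 0.7906643688053737 ((0.7342513203620911, -0.0038132816553115845), (0.5071190595626831, 0.042797550559043884), 57.815635681152344)
(array([ 0.4462, -0.0372,  0.0151]), np.float64(0.00016202606320452496))
(450, 792, 3)
```

View pics/v.png

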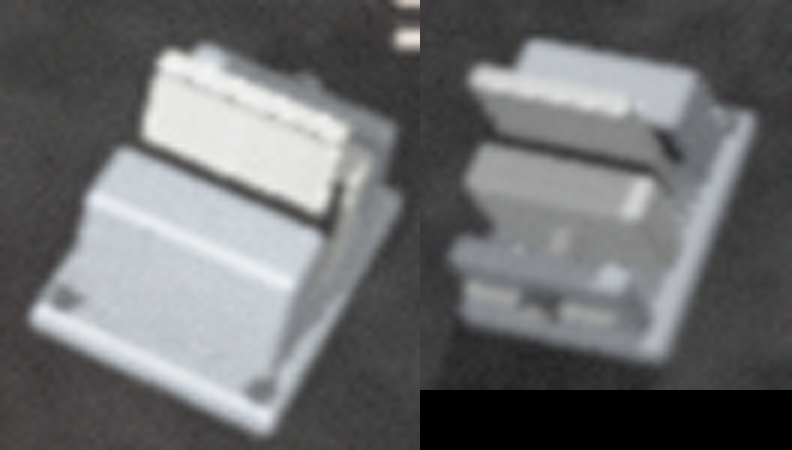

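The crops show the coupon's top strip. In the scene it runs from about (431.5,219.5) to (463,232), and in the side view from about (177.5,187.5) to (203,193). The front jaw faces the robot.

```bash
python3 - <<'E'
from h import *
np.set_printoptions(precision=4,suppress=True)
C={n:env.get_calibration(n) for n in("scene","side")}
vb={"scene":(405,210,475,285),"side":(168,175,230,240)}
for n in C:
    f=np.load(n+"0.npz");p=f['p'];P=cloud(C[n],f['d'])
    x0,y0,x1,y1=vb[n];V=P[y0:y1,x0:x1].reshape(-1,3)
    T=V[(V[:,2]>.090)&(V[:,2]<.105)];T=T[np.linalg.norm(T[:,:2]-np.median(T[:,:2],0),axis=1)<.06]
    print(n,len(T),'med',np.median(T,0),cv2.minAreaRect((T[:,:2]*1000).astype(np.float32)))
    m=T[:,:2].mean(0);u=np.linalg.svd(T[:,:2]-m,full_matrices=False)[2];print('dir',u[0],np.degrees(np.arctan2(*u[0][::-1])),np.ptp((T[:,:2]-m)@u[0]))
    # jaw tops
    J=V[(V[:,2]>.055)&(V[:,2]<.066)];J=J[np.linalg.norm(J[:,:2]-m,axis=1)<.07];print('jaw',cv2.minAreaRect((J[:,:2]*1000).astype(np.float32)))
    g=V[(V[:,2]>.004)&(V[:,2]<.2)]; g=g[np.linalg.norm(g[:,:2]-m,axis=1)<.1];print('all',cv2.minAreaRect((g[:,:2]*1000).astype(np.float32)))
    # flat file by height
    bx={"scene":(245,205,350,285),"side":(265,155,372,205)}[n]
    x0,y0,x1,y1=bx;sub=P[y0:y1,x0:x1].reshape(-1,3)
    b=sub[(sub[:,2]>.007)&(sub[:,2]<.04)&(abs(sub[:,0]-.445)<.06)]
    m=b[:,:2].mean(0);u=np.linalg.svd(b[:,:2]-m,full_matrices=False)[2][0];u*=np.sign(u[1]);t=(b[:,:2]-m)@u
    print('file',len(b),m,np.degrees(np.arctan2(u[1],u[0])),'tail',m+u*t.min(),'nose',m+u*t.max(),np.ptp(t),'blade z',np.median(b[t>np.percentile(t,60),2]))
e=[((431.5,219.5),(203.,193)),((463,232),(177.5,187.5))]
for a,b in e:
    print(tri(C['scene'],a,C['side'],b),onplane(C['scene'],a,.095),onplane(C['side'],b,.095))
E
```

```text
scene 169 med [ 0.61   -0.1987  0.0944] ((610.939208984375, -198.47218322753906), (12.132913589477539, 59.21757507324219), 8.131677627563477)
dir [ 0.1245 -0.9922] -82.84968715877521 0.0591799555610745
jaw ((606.9940185546875, -198.81439208984375), (68.4011459350586, 71.15413665771484), 8.767414093017578)
all ((615.7379760742188, -204.76361083984375), (93.45211791992188, 129.73297119140625), 89.92667388916016)
file 1195 [0.4448 0.0192] 87.24348535627146 tail [ 0.44 -0.08] nose [0.4515 0.1596] 0.23984943771018513 blade z 0.01507642660299735
side 116 med [ 0.6127 -0.1973  0.0952] ((611.7088623046875, -198.75100708007812), (9.293047904968262, 59.78474044799805), 7.175797462463379)
dir [-0.1292  0.9916] 97.42097711280448 0.05979814042790915
jaw ((609.303955078125, -199.0972900390625), (66.52886962890625, 70.88607788085938), 8.034109115600586)
all ((600.2269287109375, -193.97183227539062), (161.16741943359375, 109.0276107788086), 13.338549613952637)
file 867 [0.451  0.0314] 89.48691317084068 tail [ 0.45  -0.081] nose [0.4521 0.159 ] 0.24001413809794792 blade z 0.015429112045833637
(array([ 0.6082, -0.1687,  0.0933]), np.float64(0.0002713718735051538)) [[ 0.6068 -0.1694  0.095 ]] [[ 0.6088 -0.1676  0.095 ]]
(array([ 0.6162, -0.2287,  0.0945]), np.float64(0.002534964821836905)) [[ 0.6168 -0.2297  0.095 ]] [[ 0.6158 -0.2272  0.095 ]]
```

Request:
carry_out --steps '[[[0,0,0],[0,-3,2],0],[[0,0,0],[-0.2,-6.5,5],0],[[0,0,0],[-0.4,-10,8],0],[[0,0,0],[-0.5,-12,10],0],[[0,0,0],[-0.5,-12.7,11],0],[[0,0,0],[-0.5,-12.7,11],0],[[0,0,0],[-0.5,-12.7,11],0],[[0,0,0],[-0.5,-12.7,11],0]]' --force 100

```text
clock: 1.1
tcp_pos: [0.4495, -0.0052, 0.1221]
orientation: [0.001, 0.707, 0.707, 0.001]
wrist_force: [-1.2, 0.5, -0.4]
finger_gap: 0.0854
grip_force: 0.0
```

```bash
python3 - <<'E'
from h import *
s=env.get_state();c=env.get_calibration("wrist");p,d=env.read_camera("wrist");print(s['clock'],s['tcp_pos'],s['orientation'],s['joint_pos'],c)
np.savez("w1.npz",p=p,d=d,c=c);cv2.imwrite("pics/w1.png",p[:,:,::-1])
E
```

```text
1.1 [ 0.44949616 -0.00518199  0.12206796] [7.98044524e-04 7.07040256e-01 7.07172622e-01 5.68554079e-04] [-1.90478390e-01  1.38228440e-01 -4.58133030e-01  9.72475707e-01
  4.74130543e-05  1.38013079e+00] {'fx': 309.70691628693146, 'fy': 309.70691628693146, 'cx': 320.8508119164794, 'cy': 192.53303233813227, 'origin': array([0.45060055, 0.07830057, 0.26403502]), 'orientation': array([ 9.86443518e-01, -1.64094203e-01, -1.27706074e-03, -8.04169792e-04])}
```

View pics/w1.png

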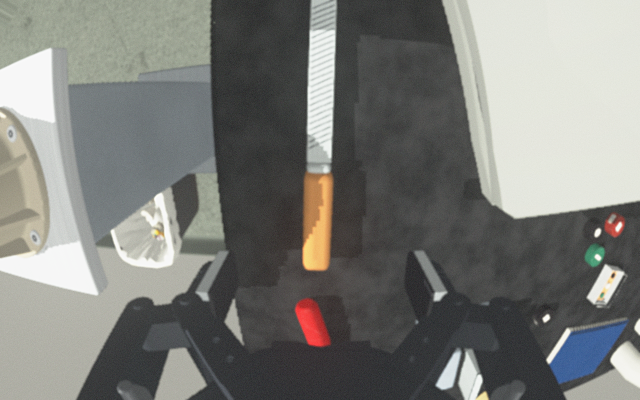

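The wrist view shows the flat file centred between the fingers. The handle runs from (318,172) to (315,270), and the blade goes up to (322,0). Next I'll cast the fisheye rays.

```bash
cat >> h.py <<'E'
def wrays(c,uv):
    uv=np.atleast_2d(uv).astype(float);a=uv-[c['cx'],c['cy']];r=np.linalg.norm(a,axis=1)+1e-9;th=r/c['fx']
    v=np.c_[a[:,0]/r*np.sin(th),-a[:,1]/r*np.sin(th),-np.cos(th)]
    return np.array(c['origin']),v@rot(c['orientation']).T
def wplane(c,uv,z):
    o,v=wrays(c,uv);return o+v*((z-o[2])/v[:,2])[:,None]
E
python3 - <<'E'
from h import *
np.set_printoptions(precision=4,suppress=True)
f=np.load("w1.npz",allow_pickle=True);p=f['p'];d=f['d'];c=f['c'].item()
h=cv2.cvtColor(p,cv2.COLOR_RGB2HSV);M=np.zeros((400,640),bool);M[160:285,295:342]=1
org=M&(h[...,0]>5)&(h[...,0]<22)&(h[...,1]>110)&(h[...,2]>90)
ys,xs=np.nonzero(org)
o,v=wrays(c,np.c_[xs,ys]);q=rot(c['orientation']);dep=d[org];zc=-(v@q)[:,2];P=o+v*(dep/zc)[:,None]
print('z',np.percentile(P[:,2],[10,50,90]))
for z in(.024,):
    Q=wplane(c,np.c_[xs,ys],z)[:,:2];r=cv2.minAreaRect((Q*1000).astype(np.float32));print(z,r,Q.min(0),Q.max(0))
rows=[10,40,80,120,150,185,205,225,245,260]
for y in rows:
    seg=p[y].astype(int).max(1)[295:350];ok=np.nonzero(seg>105)[0]+295
    zz=.015 if y<160 else .026
    print(y,ok.min(),ok.max(),wplane(c,[[ok.min(),y],[ok.max(),y]],zz).mean(0))
E
```

```text
z [0.0211 0.0248 0.0259]
0.024 ((447.747314453125, -32.93618392944336), (92.46956634521484, 25.066267013549805), 88.06326293945312) [ 0.434  -0.0789] [0.4605 0.0136]
10 310 336 [0.4531 0.1446 0.015 ]
40 309 335 [0.4522 0.1193 0.015 ]
80 307 334 [0.451  0.0867 0.015 ]
120 307 332 [0.4502 0.0545 0.015 ]
150 307 331 [0.4497 0.0298 0.015 ]
185 304 332 [0.4489 0.0033 0.026 ]
205 304 332 [ 0.4488 -0.014   0.026 ]
225 303 331 [ 0.4479 -0.0322  0.026 ]
245 303 330 [ 0.4473 -0.0515  0.026 ]
260 302 329 [ 0.4463 -0.0669  0.026 ]
```

Request:
carry_out --steps '[[[0,0,0.6],[0,-0.05,2],0],[[0,0,1.2],[0,-0.05,5],0],[[0,0,1.8],[0,-0.05,8],0],[[0,0,1.8],[0,-0.05,10.5],0],[[0,0,1.8],[0,-0.05,11.6],0],[[0,0,1.8],[0,-0.05,11.8],0],[[0,0,1.8],[0,-0.05,11.8],0],[[0,0,1.8],[0,-0.05,11.8],0]]'

```text
clock: 2.15
tcp_pos: [0.4484, -0.0052, 0.0042]
orientation: [0.001, 0.718, 0.696, 0.001]
wrist_force: [1.0, 0.0, 0.1]
finger_gap: 0.0855
grip_force: 0.0
```

Request:
carry_out --steps '[[[0,0,0],[0,0,0.15],0],[[0,0,0],[0,0,0.15],120],[[0,0,0],[0,0,0.15],200],[[0,0,0],[0,0,0.15],255],[[0,0,0],[0,0,0.15],255],[[0,0,0],[0,0,0.15],255],[[0,0,0],[0,0,0.15],255],[[0,0,0],[0,0,0.15],255]]' --force 115

```text
clock: 3.15
tcp_pos: [0.4476, -0.005, 0.0022]
orientation: [0.0, 0.718, 0.696, 0.0]
wrist_force: [-1.5, -0.3, 5.0]
finger_gap: 0.0217
grip_force: 113.1
```

Request:
carry_out --steps '[[[0,0,0],[0,0,-1],255],[[0,0,0],[0,0,-3],255],[[0,0,0],[0,0,-6],255],[[0,0,0],[0,0,-9],255],[[0,0,0],[0,0,-12],255],[[0,0,0],[0,0,-13.5],255],[[0,0,0],[0,0,-13.5],255],[[0,0,0],[0,0,-13.5],255]]'

```text
clock: 4.15
tcp_pos: [0.447, -0.0049, 0.1362]
orientation: [-0.0, 0.718, 0.696, -0.0]
wrist_force: [0.1, -0.9, -1.9]
finger_gap: 0.022
grip_force: 112.9
```

```bash
cat > fl.py <<'E'
from h import *
import sys
np.set_printoptions(precision=4,suppress=True)
s=env.get_state();c=env.get_calibration("wrist");p,d=env.read_camera("wrist")
t=s['tcp_pos'];q=rot(s['orientation']);print(s['clock'],t,s['joint_pos'],s['wrist_force'])
print('tool R',q)
g=np.mgrid[0:400,0:640];uv=np.c_[g[1].ravel(),g[0].ravel()]
o,v=wrays(c,uv);zc=-(v@rot(c['orientation']))[:,2];P=o+v*(d.ravel()/zc)[:,None]
T=(P-t)@q  # in tool frame: x along file
m=(d.ravel()>0)&(abs(T[:,1])<.02)&(T[:,0]>-.08)&(T[:,0]<.2)&(T[:,2]>-.06)&(T[:,2]<.006)
B=T[m&(T[:,0]>.035)];print(len(B))
for a in np.arange(.03,.17,.02):
    k=B[(B[:,0]>=a)&(B[:,0]<a+.02)]
    if len(k)>5:print(a+.01,len(k),'y',(np.percentile(k[:,1],2)+np.percentile(k[:,1],98))/2,'ztool',np.median(k[:,2]),'world z top',np.median((t+k@q.T)[:,2]))
if len(B)>5:
    fx=np.polyfit(B[:,0],B[:,2],1);print('pitch deg (tool z per x)',np.degrees(np.arctan(fx[0])),'z@.09',np.polyval(fx,.09),'nose x',B[:,0].max(),'yaw',np.degrees(np.arctan(np.polyfit(B[:,0],B[:,1],1)[0])))
np.savez(sys.argv[1]+".npz",p=p,d=d,c=c);cv2.imwrite("pics/"+sys.argv[1]+".png",p[:,:,::-1])
E
python3 fl.py w2
```

```text
4.15 [ 0.447  -0.0049  0.1362] [-0.1909  0.1236 -0.4375  1.0107  0.      1.4113] [ 0.11   -0.8628 -1.8848]
tool R [[ 0.0314  0.9995 -0.001 ]
 [ 0.9995 -0.0314  0.0002]
 [ 0.0002 -0.001  -1.    ]]
9522
0.04 1463 y 0.0012914774786751395 ztool -0.012206775747796971 world z top 0.1484021255656361
0.060000000000000005 2143 y 0.0013341396443756403 ztool -0.012169043095479124 world z top 0.14836698249667568
0.08 2255 y 0.0015420005837098044 ztool -0.012166022034964362 world z top 0.14836967417611238
0.1 2274 y 0.001443678571873874 ztool -0.012124585704447657 world z top 0.14832607984928686
0.12000000000000001 1387 y 0.0014402281559955125 ztool -0.012134407244379555 world z top 0.1483392886092712
pitch deg (tool z per x) 0.03685843635625363 z@.09 -0.012153285150765369 nose x 0.12316522958598422 yaw 0.1688877081978593
```

Request:
carry_out --steps '[[[0,0,0],[-2,0.2,0],255],[[0,0,0],[-6,0.6,0],255],[[0,0,5],[-11,1.2,0],255],[[0,0,12],[-16,1.7,0],255],[[0,0,21],[-19.5,2,0],255],[[0,0,30],[-21,2.2,0],255],[[0,0,40],[-21.3,2.2,0],255],[[0,0,45],[-21.3,2.2,0],255]]'

```text
clock: 5.2
tcp_pos: [0.4621, -0.2187, 0.1354]
orientation: [-0.001, 0.931, 0.366, -0.001]
wrist_force: [-0.2, 0.5, -2.3]
finger_gap: 0.0218
grip_force: 112.8
```

Request:
carry_out --steps '[[[0,0,6],[0,0,0],255],[[0,0,14],[0,0,0],255],[[0,0,22],[0,0,0],255],[[0,0,29],[0,0,0],255],[[0,0,33],[0,0,0],255],[[0,0,35.5],[0,0,0],255],[[0,0,35.5],[0,0,0],255],[[0,0,35.5],[0,0,0],255]]'

```text
clock: 6.2
tcp_pos: [0.4625, -0.2183, 0.1361]
orientation: [-0.0, 0.998, 0.068, -0.0]
wrist_force: [0.0, -0.2, -1.8]
finger_gap: 0.0219
grip_force: 112.8
```

```bash
python3 fl.py w3; python3 - <<'E'
from h import *
np.set_printoptions(precision=4,suppress=True)
f=np.load("w3.npz",allow_pickle=True);d=f['d'];c=f['c'].item()
g=np.mgrid[0:400,0:640];uv=np.c_[g[1].ravel(),g[0].ravel()]
o,v=wrays(c,uv);zc=-(v@rot(c['orientation']))[:,2];P=o+v*(d.ravel()/zc)[:,None]
T=P[(abs(P[:,2]-.094)<.004)&(np.linalg.norm(P[:,:2]-[.611,-.1985],axis=1)<.045)]
print(len(T),np.median(T,0),cv2.minAreaRect((T[:,:2]*1000).astype(np.float32)))
E
```

```text
6.2 [ 0.4625 -0.2183  0.1361] [-0.5982  0.2425 -0.2891  1.0404  0.0001  2.4083] [ 0.0276 -0.1943 -1.7912]
tool R [[ 0.9909  0.1347 -0.001 ]
 [ 0.1347 -0.9909  0.0008]
 [-0.0009 -0.0009 -1.    ]]
9643
0.04 1444 y -2.6031456168284714e-05 ztool -0.012130701902636619 world z top 0.1482283318752819
0.060000000000000005 2113 y 1.5456670401251503e-05 ztool -0.012135620996591512 world z top 0.14822314497475372
0.08 2269 y 0.00020512038446609746 ztool -0.012170613227656137 world z top 0.14823392514735817
0.1 2270 y 0.00022126544846462048 ztool -0.012166393967560973 world z top 0.14821549473493334
0.12000000000000001 1547 y 0.0002467597352179161 ztool -0.012180199995578116 world z top 0.14821254883160853
pitch deg (tool z per x) -0.03729193243315188 z@.09 -0.012173346173492342 nose x 0.12450260359730922 yaw 0.19460655750324857
0 [nan nan nan] ((0.0, 0.0), (0.0, 0.0), 0.0)
  return _methods._mean(a, axis=axis, dtype=dtype,
  ret = um.true_divide(
```

View pics/w3.png

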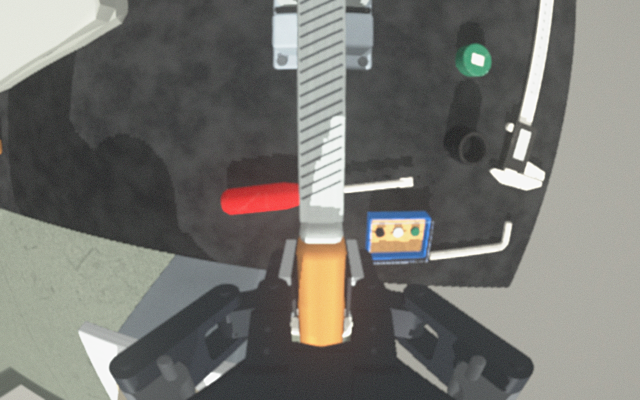

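The file is level and square, and the vice jaws at (273–372, 0–70) sit centred under the blade at column 322. Descending to just above the edge.

Request:
carry_out --steps '[[[0,0,0],[0,0,0.5],255],[[0,0,0],[0,0,1.5],255],[[0,0,0],[0,0,3],255],[[0,0,0],[0,0,4],255],[[0,0,0],[0,0,4.4],255],[[0,0,0],[0,0,4.5],255],[[0,0,0],[0,0,4.5],255],[[0,0,0],[0,0,4.5],255]]'

```text
clock: 7.25
tcp_pos: [0.4632, -0.2188, 0.0923]
orientation: [0.0, 0.998, 0.067, 0.0]
wrist_force: [-0.3, 0.2, -1.5]
finger_gap: 0.0218
grip_force: 112.8
```

```bash
python3 - <<'E'
from h import *
np.set_printoptions(precision=4,suppress=True)
s=env.get_state();print(s['clock'],s['tcp_pos'],s['wrist_force'],s['ft_torque'])
for n in ("scene","side"):
    p,d=env.read_camera(n);c=env.get_calibration(n);P=cloud(c,d).reshape(-1,3)
    L=(P-[.6113,-.1985,0])@np.array([[.9914,-.1305,0],[.1305,.9914,0],[0,0,1]])
    m=(abs(L[:,0])<.2)&(abs(L[:,1])<.009)&(abs(L[:,2]-.104)<.012);b=L[m]
    print(n,len(b),'nose x local',np.percentile(b[:,0],[99,100]))
    for a in (-.1,-.06,-.03,.0):
        k=b[abs(b[:,0]-a)<.012]; 
        if len(k):print(a,np.median(k[:,2]))
    y=L[(L[:,0]>-.08)&(L[:,0]<.012)&(abs(L[:,1])<.02)&(abs(L[:,2]-.104)<.006)]
    print('y range',np.percentile(y[:,1],[3,97]))
    e=L[(abs(L[:,0])<.012)&(abs(L[:,1])>.014)&(abs(L[:,1])<.035)&(abs(L[:,2]-.094)<.003)];print('edge z, x',np.median(e,0),e[:,2].max(),e[:,0].min(),e[:,0].max())
    cv2.imwrite(f"pics/c_{n}.png",p[:,:,::-1])
a=cv2.imread("pics/c_scene.png")[180:280,390:490];b=cv2.imread("pics/c_side.png")[150:250,150:250]
cv2.imwrite("pics/c.png",cv2.resize(np.hstack([a,b]),None,fx=4,fy=4,interpolation=cv2.INTER_CUBIC))
E
```

```text
7.25 [ 0.4632 -0.2188  0.0923] [-0.2532  0.1969 -1.4811] [ 0.0379 -0.0241 -0.0395]
scene 280 nose x local [0.0119 0.0152]
0.0 0.10525794083201379
y range [-0.0096 -0.0031]
edge z, x [-0.0017 -0.0218  0.0952] 0.096394001999208 -0.004887837654672917 0.0048535875937822425
side 522 nose x local [0.0143 0.0157]
-0.1 0.1053667671567895
-0.06 0.1054054287525088
-0.03 0.10563659733480596
0.0 0.10538866916039735
y range [-0.0099  0.01  ]
edge z, x [0.001  0.0155 0.0949] 0.09676051789213669 -0.003613116319735893 0.004754414792242363
```

View pics/c.png

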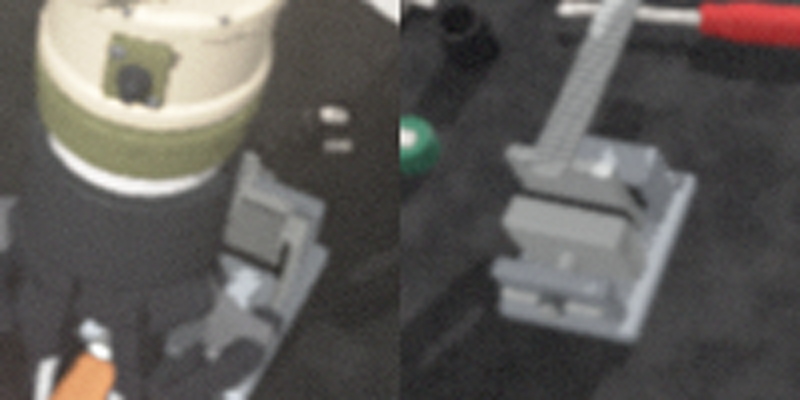

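The blade is level and centred over the edge, about 5 mm above it, with the nose 15 mm beyond. Touching down now, checking by force.

Request:
carry_out --steps '[[[0,0,0],[0.0,0,0.2],255],[[0,0,0],[0.0,0,0.4],255],[[0,0,0],[0.05,0,0.55],255],[[0,0,0],[0.1,0,0.65],255],[[0,0,0],[0.15,0,0.7],255],[[0,0,0],[0.2,0,0.7],255],[[0,0,0],[0.2,0,0.7],255],[[0,0,0],[0.2,0,0.7],255]]'

```text
clock: 8.35
tcp_pos: [0.4648, -0.2184, 0.0849]
orientation: [0.0, 0.998, 0.067, 0.0]
wrist_force: [-1.5, 0.3, 0.9]
finger_gap: 0.022
grip_force: 113.0
```

Request:
carry_out --steps '[[[0,0,0],[0.3,0,0.1],255],[[0,0,0],[1.0,0,0.1],255],[[0,0,0],[1.8,0,0.1],255],[[0,0,0],[2.6,0,0.1],255],[[0,0,0],[3.4,0,0.1],255],[[0,0,0],[4.2,0,0.1],255],[[0,0,0],[5.0,0,0.1],255],[[0,0,0],[5.8,0,0.1],255]]'

```text
clock: 9.35
tcp_pos: [0.5228, -0.2105, 0.0838]
orientation: [0.0, 0.998, 0.067, -0.0]
wrist_force: [-3.1, -0.4, 2.7]
finger_gap: 0.0218
grip_force: 113.2
```

Request:
carry_out --steps '[[[0,0,0],[0.8,0,0],255],[[0,0,0],[1.6,0,0],255],[[0,0,0],[2.4,0,0],255],[[0,0,0],[3.2,0,0],255],[[0,0,0],[4.0,0,0],255],[[0,0,0],[4.6,0,0],255],[[0,0,0],[4.9,0,0],255],[[0,0,0],[5.0,0,0],255]]'

```text
clock: 10.35
tcp_pos: [0.5719, -0.2038, 0.0838]
orientation: [0.0, 0.998, 0.067, -0.0]
wrist_force: [-3.6, -1.0, 3.9]
finger_gap: 0.0222
grip_force: 113.3
```

Request:
carry_out --steps '[[[0,0,0],[0.1,0,-1],255],[[0,0,0],[0.1,0,-2.5],255],[[0,0,0],[0.1,0,-3],255],[[0,0,0],[-2,0,-3],255],[[0,0,0],[-5,0,-3],255],[[0,0,0],[-8.5,0,-3],255],[[0,0,0],[-10.6,0,-3],255],[[0,0,0],[-11.1,0,-3],255]]'

```text
clock: 11.35
tcp_pos: [0.461, -0.2188, 0.1143]
orientation: [0.0, 0.998, 0.067, 0.0]
wrist_force: [-0.1, -0.4, -1.9]
finger_gap: 0.0217
grip_force: 112.9
```

```bash
python3 fl.py w4
```

```text
11.35 [ 0.461  -0.2188  0.1143] [-0.6007  0.2568 -0.3281  0.9855  0.0003  2.4076] [-0.0719 -0.3571 -1.9436]
tool R [[ 0.9911  0.1329  0.0004]
 [ 0.1329 -0.9911 -0.    ]
 [ 0.0004  0.0001 -1.    ]]
9646
0.04 1432 y -5.881238918306955e-05 ztool -0.012093202166952722 world z top 0.12636994028488918
0.060000000000000005 2131 y -7.64175494119123e-05 ztool -0.012111240748737137 world z top 0.12639539555816123
0.08 2252 y 0.00017587847239876504 ztool -0.012127025117936688 world z top 0.12641845164203008
0.1 2282 y 7.070689842814636e-05 ztool -0.012141351378273756 world z top 0.12644348274522887
0.12000000000000001 1549 y 7.12920845618312e-05 ztool -0.012141721536275534 world z top 0.12645131990722155
pitch deg (tool z per x) -0.04310891520430192 z@.09 -0.01213206678097115 nose x 0.12441013480413368 yaw 0.1782906001345285
```

Request:
carry_out --steps '[[[0,0,0],[0,0,1],255],[[0,0,0],[0,0,2],255],[[0,0,0],[0,0,2.4],255],[[0,0,0],[0.05,0,2.7],255],[[0,0,0],[0.1,0,2.85],255],[[0,0,0],[0.15,0,2.95],255],[[0,0,0],[0.2,0,2.95],255],[[0,0,0],[0.3,0,2.95],255]]'

```text
clock: 12.4
tcp_pos: [0.4649, -0.2184, 0.0846]
orientation: [0.0, 0.998, 0.067, 0.0]
wrist_force: [-1.9, 0.2, 0.8]
finger_gap: 0.0217
grip_force: 113.1
```

Request:
carry_out --steps '[[[0,0,0],[0.6,0,0],255],[[0,0,0],[1.2,0,0],255],[[0,0,0],[2.0,0,0],255],[[0,0,0],[2.8,0,0],255],[[0,0,0],[3.6,0,0],255],[[0,0,0],[4.4,0,0],255],[[0,0,0],[5.2,0,0],255],[[0,0,0],[6.0,0,0],255]]'

```text
clock: 13.4
tcp_pos: [0.5248, -0.2102, 0.0843]
orientation: [0.0, 0.998, 0.067, -0.0]
wrist_force: [-2.0, -0.3, 1.5]
finger_gap: 0.0221
grip_force: 113.2
```

Request:
carry_out --steps '[[[0,0,0],[0.8,0,0],255],[[0,0,0],[1.6,0,0],255],[[0,0,0],[2.4,0,0],255],[[0,0,0],[3.2,0,0],255],[[0,0,0],[4.0,0,0],255],[[0,0,0],[4.5,0,0],255],[[0,0,0],[4.7,0,0],255],[[0,0,0],[4.8,0,0],255]]'

```text
clock: 14.4
tcp_pos: [0.5718, -0.2039, 0.0843]
orientation: [-0.0, 0.998, 0.067, -0.0]
wrist_force: [-3.2, 0.1, 3.1]
finger_gap: 0.0221
grip_force: 113.2
```

Request:
carry_out --steps '[[[0,0,0],[0.1,0,-1],255],[[0,0,0],[0.1,0,-2.5],255],[[0,0,0],[0.1,0,-3],255],[[0,0,0],[-2,0,-3],255],[[0,0,0],[-5,0,-3],255],[[0,0,0],[-8.5,0,-3],255],[[0,0,0],[-10.6,0,-3],255],[[0,0,0],[-11.1,0,-3],255]]'

```text
clock: 15.4
tcp_pos: [0.461, -0.2188, 0.1148]
orientation: [0.0, 0.998, 0.067, 0.0]
wrist_force: [0.4, 0.1, -1.4]
finger_gap: 0.0219
grip_force: 112.9
```

I'll make one more stroke slightly deeper from the outset, to be safe.

Request:
carry_out --steps '[[[0,0,0],[0,0,1],255],[[0,0,0],[0,0,2],255],[[0,0,0],[0,0,2.4],255],[[0,0,0],[0.05,0,2.7],255],[[0,0,0],[0.1,0,2.95],255],[[0,0,0],[0.15,0,3.05],255],[[0,0,0],[0.2,0,3.05],255],[[0,0,0],[0.3,0,3.05],255]]'

```text
clock: 16.4
tcp_pos: [0.4648, -0.2183, 0.0841]
orientation: [0.0, 0.998, 0.067, 0.0]
wrist_force: [-2.4, 0.5, 0.9]
finger_gap: 0.0222
grip_force: 113.1
```

Request:
carry_out --steps '[[[0,0,0],[0.6,0,0],255],[[0,0,0],[1.2,0,0],255],[[0,0,0],[2.0,0,0],255],[[0,0,0],[2.8,0,0],255],[[0,0,0],[3.6,0,0],255],[[0,0,0],[4.4,0,0],255],[[0,0,0],[5.2,0,0],255],[[0,0,0],[6.0,0,0],255]]'

```text
clock: 17.4
tcp_pos: [0.5248, -0.2102, 0.0838]
orientation: [0.0, 0.998, 0.067, -0.0]
wrist_force: [-2.5, -0.7, 1.7]
finger_gap: 0.0221
grip_force: 113.2
```

Request:
carry_out --steps '[[[0,0,0],[0.8,0,0],255],[[0,0,0],[1.6,0,0],255],[[0,0,0],[2.4,0,0],255],[[0,0,0],[3.2,0,0],255],[[0,0,0],[4.0,0,0],255],[[0,0,0],[4.5,0,0],255],[[0,0,0],[4.7,0,0],255],[[0,0,0],[4.8,0,0],255]]'

```text
clock: 18.4
tcp_pos: [0.5718, -0.2038, 0.0838]
orientation: [-0.0, 0.998, 0.067, -0.0]
wrist_force: [-3.4, 0.5, 2.9]
finger_gap: 0.0218
grip_force: 113.3
```

Request:
carry_out --steps '[[[0,0,0],[0.1,0,-1],255],[[0,0,0],[0.1,0,-2.5],255],[[0,0,0],[0.1,0,-4.5],255],[[0,0,0],[-2,0,-5],255],[[0,0,0],[-5,0,-5],255],[[0,0,0],[-8.5,0,-5],255],[[0,0,0],[-10.6,0,-5],255],[[0,0,0],[-11.1,0,-5],255]]'

```text
clock: 19.4
tcp_pos: [0.4613, -0.2189, 0.1349]
orientation: [0.0, 0.998, 0.067, 0.001]
wrist_force: [-0.1, -0.3, -1.0]
finger_gap: 0.0216
grip_force: 112.9
```

Request:
carry_out --steps '[[[0,0,-8],[0,0,0],255],[[0,0,-18],[0,0,0],255],[[0,0,-28.5],[0,0,0],255],[[0,0,-39],[0,0,0],255],[[0,0,-49.5],[0,0,0],255],[[0,0,-60],[0,0,0],255],[[0,0,-70.5],[0,0,0],255],[[0,0,-80.5],[0,0,0],255]]'

```text
clock: 20.4
tcp_pos: [0.4632, -0.2189, 0.1345]
orientation: [0.001, 0.716, 0.698, 0.0]
wrist_force: [-0.1, -0.2, -1.4]
finger_gap: 0.0219
grip_force: 112.8
```

Request:
carry_out --steps '[[[0,0,0],[1.5,-0.2,0],255],[[0,0,0],[5,-0.5,0],255],[[0,0,0],[10,-1,0],255],[[0,0,0],[15,-1.5,0],255],[[0,0,0],[19,-1.9,0],255],[[0,0,0],[21,-2.1,0],255],[[0,0,0],[21.3,-2.1,0],255],[[0,0,0],[21.3,-2.1,0],255]]'

```text
clock: 21.4
tcp_pos: [0.4478, -0.005, 0.1341]
orientation: [0.0, 0.718, 0.696, 0.0]
wrist_force: [0.1, 0.8, -1.2]
finger_gap: 0.022
grip_force: 112.8
```

```bash
python3 fl.py w5
```

```text
21.4 [ 0.4478 -0.005   0.1341] [-0.1906  0.1256 -0.4409  1.0035 -0.0001  1.4123] [ 0.0504  0.8312 -1.2383]
tool R [[ 0.0322  0.9995  0.0008]
 [ 0.9995 -0.0322 -0.0003]
 [-0.0002  0.0008 -1.    ]]
9535
0.04 1468 y 0.001239449791137024 ztool -0.012128798428956415 world z top 0.14617736154333869
0.060000000000000005 2144 y 0.0012679432147437043 ztool -0.01214863925568184 world z top 0.1461984068193442
0.08 2247 y 0.0015254244103569741 ztool -0.012148066975638765 world z top 0.1461926952291954
0.1 2283 y 0.0014158125902550538 ztool -0.012126452861192329 world z top 0.14616607183996294
0.12000000000000001 1393 y 0.00140204092434366 ztool -0.012156619069357635 world z top 0.1461871634443932
pitch deg (tool z per x) 0.003879787653033243 z@.09 -0.012141513253777311 nose x 0.12330101839582834 yaw 0.16598053738797885
```

Request:
carry_out --steps '[[[0,0,0],[0,0,1.5],255],[[0,0,0],[0,0,4.5],255],[[0,0,0],[0,0,8],255],[[0,0,0],[0,0,11],255],[[0,0,0],[0,0,12.4],255],[[0,0,0],[0,0,12.8],255],[[0,0,0],[0,0,12.9],255],[[0,0,0],[0,0,12.9],255]]'

```text
clock: 22.45
tcp_pos: [0.4485, -0.0054, 0.0057]
orientation: [0.001, 0.718, 0.696, 0.001]
wrist_force: [-0.2, 0.2, -1.5]
finger_gap: 0.0219
grip_force: 112.9
```

Request:
carry_out --steps '[[[0,0,0],[0,0,0.05],255],[[0,0,0],[0,0,0.1],255],[[0,0,0],[0,0,0.15],255],[[0,0,0],[0,0,0.2],255],[[0,0,0],[0,0,0.23],255],[[0,0,0],[0,0,0.23],255],[[0,0,0],[0,0,0.23],255],[[0,0,0],[0,0,0.23],255]]'

```text
clock: 23.45
tcp_pos: [0.4476, -0.0052, 0.0025]
orientation: [0.0, 0.718, 0.696, 0.0]
wrist_force: [-1.3, 0.2, -2.0]
finger_gap: 0.022
grip_force: 112.9
```

Request:
carry_out --steps '[[[0,0,0],[0,0,0.03],255],[[0,0,0],[0,0,0.06],255],[[0,0,0],[0,0,0.06],255],[[0,0,0],[0,0,0.06],255],[[0,0,0],[0,0,0.06],255],[[0,0,0],[0,0,0.06],255],[[0,0,0],[0,0,0.06],255],[[0,0,0],[0,0,0.06],255]]'

```text
clock: 24.45
tcp_pos: [0.4476, -0.0052, 0.0022]
orientation: [0.0, 0.718, 0.696, 0.0]
wrist_force: [-2.8, 0.5, 5.8]
finger_gap: 0.0216
grip_force: 113.6
```

Touched down. Releasing gently, then withdrawing upward.

Request:
carry_out --steps '[[[0,0,0],[0,0,0],180],[[0,0,0],[0,0,0],140],[[0,0,0],[0,0,0],100],[[0,0,0],[0,0,0],50],[[0,0,0],[0,0,0],0],[[0,0,0],[0,0,0],0],[[0,0,0],[0,0,0],0],[[0,0,0],[0,0,0],0]]'

```text
clock: 25.45
tcp_pos: [0.4476, -0.0052, 0.0019]
orientation: [0.0, 0.718, 0.696, 0.0]
wrist_force: [-0.2, -0.2, -0.5]
finger_gap: 0.0854
grip_force: 0.0
```

Request:
carry_out --steps '[[[0,0,0],[0,0,-1],0],[[0,0,0],[0,0,-3],0],[[0,0,0],[0,0,-6],0],[[0,0,0],[0,0,-9],0],[[0,0,0],[0,0,-12],0],[[0,0,0],[0,0,-13],0],[[0,0,0],[0,0,-13],0],[[0,0,0],[0,0,-13],0]]'

```text
clock: 26.45
tcp_pos: [0.4467, -0.005, 0.1308]
orientation: [-0.001, 0.718, 0.696, -0.001]
wrist_force: [-0.1, 0.1, -1.4]
finger_gap: 0.0852
grip_force: 0.0
```

```bash
python3 - <<'E'
from h import *
p,d=env.read_camera("side");cv2.imwrite("pics/s9.png",p[:,:,::-1])
P=cloud(env.get_calibration("side"),d)[155:205,265:372].reshape(-1,3);b=P[(P[:,2]>.007)&(P[:,2]<.04)&(abs(P[:,0]-.445)<.06)]
print(len(b),b[:,1].min(),b[:,1].max(),np.median(b[b[:,1]>.05,2]),np.percentile(b[b[:,1]<.0,2],80),env.get_state()['finger_gap'])
E
```

```text
861 -0.07969227326079101 0.15874490658209028 0.015414948236248116 0.02700490320046387 0.08570356149209861
```

View pics/s9.png

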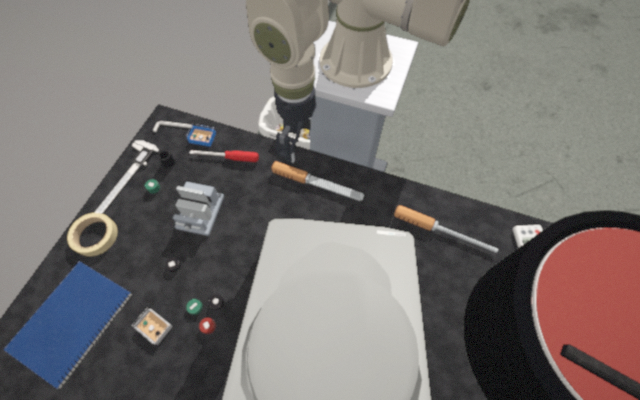

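The flat file lies flat at (275,170)–(362,196), the round file at (395–497, 212–248) hasn't moved, and the gripper is clear.

```bash
python3 -c "
from workcell import env
print(env.hand_in())"
```

```text
the job is handed in; nothing more can be done
None
```

I handed the job in at about 26.5 s: three full forward strokes with the flat file, lifted clear before each return, then laid flat back in its original spot clear of the vice, with the round file untouched. Wrist force suggests the edge sank about 1.6–3.6 mm while filing, so pressure was slightly under the 2–4 mm target near the nose; no verdict came back.

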